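# Pull the protective cap and switch on the bench supply

### The job

Hook the fork of the steel puller into the groove of the snug protective cap on the bench supply unit and pull the cap straight up, keeping it level, until it pops off; touch the cap with the puller only, never with the fingers. Stand the cap upright on the rubber mat, draw the fork out and stand the puller upright on the bench beside the mat or elsewhere, off both the mat and the unit. Then pull the black knob that the cap was hiding all the way up to switch the unit on and let it spring back, leaving the other things on the bench where they are.

Things in the scene. Friction and masses are not known exactly. Their poses are not given: they have to be found in the camera images.
- unit: bench supply unit, a grey box 200 x 180 mm, 60 mm high, fixed to the bench; origin at the centre of its underside, z up; its black top panel is at z = 60 mm. At the panel's centre an aluminium boss (44 mm diameter, 16 mm high) carries the pull knob; the cap covers both. All else on the panel is under 5 mm high.
- cap: grey round cap, an upright barrel 60 mm in diameter, 54 mm high, open below, about 0.13 kg with its collar; origin at the centre of its open underside, z up. It starts on the panel, held by hidden spring catches: a pull of about 8 to 20 N straight up (it varies) pops it off within 8 mm of rise; 50 mm more clears the knob.
- cap_top (a point): centre of the cap's closed top, 54 mm above its origin. Round the barrel sits a stiff spool-shaped collar: two flanges 84 mm in diameter, 5 mm thick, and between them a groove 10 mm high, 66 mm in diameter. Find its height by touch or sight, it is not reported: the upper flange's top face is 13 to 26 mm below this point. The collar does not shift under 35 N.
- puller: C-shaped steel puller, 0.22 kg, standing on its flat fork; origin on the fork's underside midway between the tines, below the grip; z up, +x to the fork's open mouth. Fork 6 mm thick; two tines along x, 72 mm apart inside, 92 mm outside, tips at x = 37 mm, cross bar's inner face at x = -36 mm. Home on the cap, its origin lies on the cap's axis, 3 mm free all round.
- puller_grip (a point): centre of the puller's grip, 94 mm above its origin: a black paddle 42 mm along the puller's x, 16 mm along y (grip it across this), z 65 to 114 mm. Below it a bridge (z 55 to 65 mm, x -58 to 20 mm) leads to a back post (x -58 to -48 mm) that rises from the fork's cross bar; both are 34 mm wide.
- mat: black rubber mat lying fixed on the bench, 130 x 130 mm and 3 mm thick; origin at the centre of its underside. The cap must finally stand on it.
- knob (a joint): lift of the pull knob in m: 0 at rest (down), 0.012 fully pulled up. A spring (2 N at rest, 7 N fully up) draws it back when let go.
- knob_grip (a point): centre of the pull knob's head, an upright black cylinder 30 mm in diameter and 26 mm high, on the unit's centre line; at rest this point is 94 mm above the bench and the head spans 82 to 108 mm above the bench. Hidden by the cap at first.
- screwdriver: screwdriver lying on the bench (bystander); origin under it
- heatsink: finned aluminium heat sink 70 x 60 x 35 mm (bystander); origin under its centre
- meter: grey handheld meter 150 x 80 x 42 mm (bystander); origin under its centre
- reel: white plastic reel, 64 mm diameter, 50 mm high (bystander); origin under its centre
- partsbin: blue open parts bin 120 x 90 x 45 mm (bystander); origin under its centre
- board: copper-clad board 100 x 75 mm, up to 18 mm high (bystander); origin under its centre
- spray: white bottle 48 mm diameter, 120 mm high (bystander); origin under its centre
Not all that is in view belongs to the job. Several things look just like the mat: the one meant starts farthest to the robot's right.

How it is judged (in metres and radians):
On the way, in this order (a step that is already met when the one before it is completed fails the run):
1. the cap is off the unit and carried by the puller, at least 30 mm above its seat (z of cap in the frame of unit above 0.09 m and contact force between puller and cap above 0.3 N), for 0.2 s.
2. the cap stands on the mat, free of the puller (horizontal distance between cap and mat below 0.05 m and height (world z) of cap below 0.008 m and angle between cap's own z axis and vertical below 0.1 rad and contact force between cap and puller below 0.05 N and linear speed of cap below 0.03 m/s), for 0.2 s.
3. the knob is pulled up at least 10 mm, with the puller standing on the bench (value of joint knob above 0.01 m and height (world z) of puller below 0.008 m and angle between puller's own z axis and vertical below 0.12 rad and linear speed of puller below 0.03 m/s and horizontal distance between puller and mat above 0.09 m), for 0.1 s.
At the end, for the whole second after the job is handed in: Cap upright (0.1 rad) and at rest on the mat, within 50 mm of its centre, clear of the puller; puller upright (0.12 rad) and at rest on the bench, over 90 mm from the mat's centre and off the unit; knob pulled at least 10 mm, then back below 2 mm (all of step 2 and height (world z) of puller below 0.008 m and angle between puller's own z axis and vertical below 0.12 rad and linear speed of puller below 0.03 m/s and horizontal distance between puller and mat above 0.09 m and value of joint knob below 0.002 m and horizontal distance between puller and unit above 0.1 m); the robot touches nothing.
It fails at once if the gripper or arm touches the cap (over 1 N) (contact force between any of the fingers, the arm and cap above 1 N).
It fails at once if the cap is tilted by more than 0.4 rad (angle between cap's own z axis and vertical above 0.4 rad).
It fails at once if another thing on the bench is moved by more than 40 mm (distance of any of screwdriver, heatsink, meter, reel, partsbin, board, spray from where it was at the start of the episode above 0.04 m).
It also fails if it takes over 72 s, if anything falls off the work surface, if the arm or the gripper's body presses on something with over 40 N, if the wrist force passes 120 N, or if a joint passes its speed limit or range.

### The arm

A 6-joint arm with a two-finger parallel gripper is mounted at the origin on the work surface. World frame = base frame: x ahead of the robot, y to its left, z up, the work surface at z = 0. Lengths are in mm, angles in degrees, forces in N, time in s.
With the tool pointing down it reaches from about 300 to 825 mm from the base axis. Payload 5.4 kg.
Tool frame: the origin (TCP) lies midway between the tips of the shut fingers; the grasp point (between the pads) lies 19 mm behind it (ctrl.grasp_offset is the z of the grasp point in the tool frame, in mm); z points along the fingers, y is the line along which they close (so a half turn about z gives the same grasp; the last joint's range is limited). The gripper opens to 92 mm and grips with 3 to 60 N. Pads are 20 mm wide; open, the fingers measure 128 mm over their backs; the gripper's body (75 mm by 189 mm) begins 69 mm behind the grasp point.
Start: joints at [53.852, 9.076, 91.501, -0, 79.423, -12.038], TCP at [234.89, 524.817, 214.601] pointing down, gripper open.
Joint ranges: [-166.64, 166.64], [-54.1, 131.32], [10.49, 154.53], [-73.88, 253.88], [9.74, 151.15], [-171.62, 171.62]. Speed limits (degrees/s): [147.25, 147.25, 180, 180, 180, 180].

### API

Orientations are given as a 3x3 rotation matrix whose columns are the frame's x, y, z axes.
In Python, from cell import ctrl gives the robot as it stands.
- The arm moves only by the tool jog_arm, never from a script. Its argument "rows" is text: rows parted by semicolons, each of 7 numbers parted by spaces: the shift along the tool's x, y, z in cm, then the turn, a rotation vector about the tool's x, y, z in rad, then the finger opening in cm, from 0 to 9.19. A call has 1 to 12 rows; each row shifts and turns the commanded pose from where the row before left it, along the tool's axes as they then stand; what a row does not reach is not made up. A row lasts 1/10 s, in which the tool goes at most 50 mm and 8.59 degrees, less where a joint would pass 70% of its speed; a pose out of reach is approached as far as the arm can. A call with a gripper value outside its range is refused whole. The fingers move at their own pace and stop on an object; "newtons" is the grip in N (left out, the last holds). Time passes only in rows, so rows that do not move let the fingers close. It gives the time, the measured TCP pose, the force, the opening and the grip force at its end, in the units of the state.
- ctrl.get_obs(): the state, without advancing time (a new reading comes with each control period).
- ctrl.get_image(name): name is "scene" or "top"; returns (picture, depth): 384x512x3 uint8, blue, green, red; 384x512 float32, mm along the optical axis (not along the pixel's ray), 0 where there is no reading.
- ctrl.camera_info(name): a dict with "fx", "fy", "cx", "cy" (pixels), "rvec" (rotation vector, rad) and "tvec" (3), from world to camera coordinates, as OpenCV has them. Camera axes: x right, y down, z forward; pixel columns grow to the right and rows downward; lengths in mm; the calibration is good to about 2 mm. A picture is of the moment at which its call begins. camera_info takes no time and is no camera call.
- ctrl.hand_in(): hands the job in; it is judged then, once.
The state is a dict: "time_s": time; "joint_positions": joint angles; "qd": joint speeds; "effort": joint torques, N m; "eef_pos": TCP position; "orientation": TCP orientation; "contact_force": force on the tool from outside, world axes, zero at the start; "wrist_torque": the same for the moment, N m; "width": opening from 0.0 (shut) to 1.0 (fully open); "finger_force": force on a finger pad.
Only numpy, scipy, OpenCV 4.12 (cv2) and the standard library are available. Lean on these libraries where they do the work, as an engineer would, in place of code of your own. Each camera call takes 0.05 s, during which the arm holds its last target. There are 200 camera calls.

## Working session

There is one attempt and no reset: what is moved stays moved. The work goes in short steps, Python scripts to look and compute and a tool call to move; the robot and the scene stay as the last step left them, time stands still between calls to the robot, and variables do not carry over. Pictures are saved under pics/ and viewed, at most 10 in all, crops included, and the job is handed in when it is done.

Besides the shell and the picture viewer there is one more tool, called after ">>>" as a command line: name --argument value ..., lists and objects as JSON in quotes. jog_arm: Moves the arm, as the interface text tells. Its arguments: {"type":"object","properties":{"rows":{"type":"string"},"newtons":{"type":"number"}},"required":["rows"]}

```bash
mkdir -p pics; cat > h.py <<'E'
import numpy as np, cv2
from cell import ctrl
def cam(n):
    c=ctrl.camera_info(n);K=np.array([[c['fx'],0,c['cx']],[0,c['fy'],c['cy']],[0,0,1.]])
    return K,cv2.Rodrigues(np.array(c['rvec'],float))[0],np.array(c['tvec'],float).ravel()
def pts(n,d):
    K,R,t=cam(n);v,u=np.mgrid[:384,:512]
    p=np.stack([(u-K[0,2])/K[0,0]*d,(v-K[1,2])/K[1,1]*d,d],-1)
    return (p-t)@R
def ray(n,u,v,z):
    K,R,t=cam(n);o=-R.T@t;d=R.T@np.array([(u-K[0,2])/K[0,0],(v-K[1,2])/K[1,1],1])
    return o+d*(z-o[2])/d[2]
E
python3 - <<'E'
from h import *
for n in ("scene","top"):
    im,d=ctrl.get_image(n);np.savez(f'{n}0.npz',im=im,d=d)
    cv2.imwrite(f'pics/{n}0.png',cv2.resize(im,(800,600),interpolation=cv2.INTER_CUBIC))
    K,R,t=cam(n);print(n,K[0,0],-R.T@t,R.round(2).tolist())
o=ctrl.get_obs();print(o['time_s'],o['orientation'],o['eef_pos'],ctrl.grasp_offset)
E
```

```text
scene 460.2818170670911 [1773.55457664  660.04036643 1203.40269354] [[-0.47, 0.88, 0.0], [0.54, 0.29, -0.79], [-0.7, -0.37, -0.62]]
top 359.5252159756402 [ 363.21004366   20.73519934 1229.56499506] [[0.02, -1.0, -0.01], [-0.99, -0.01, -0.16], [0.16, 0.01, -0.99]]
0.1 [[-9.12783094e-01  4.08443464e-01 -9.80210300e-04]
 [ 4.08444499e-01  9.12782145e-01 -1.35923680e-03]
 [ 3.39547074e-04 -1.64104987e-03 -9.99998596e-01]] [234.56538832 524.3696694  213.73613178] -18.700000000000003
```

View pics/scene0.png

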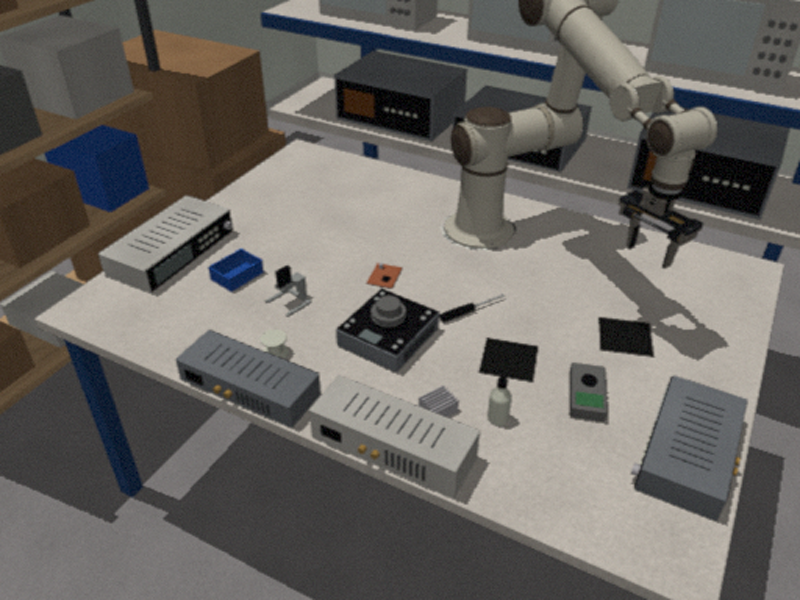

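View pics/top0.png

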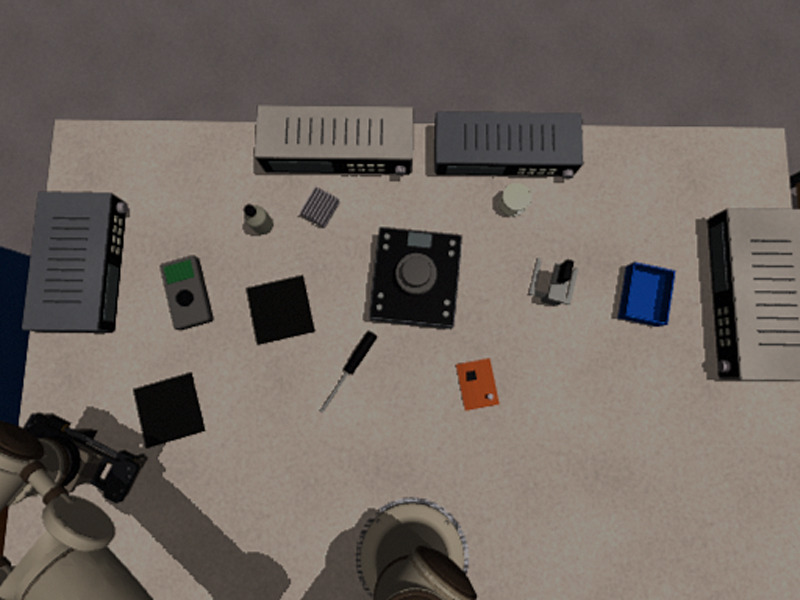

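The top view (800x600) has two mat-like black squares, at (280,310) and (168,410). The first is farther right (-y), so it fits as the mat. The cap is at (416,270) on the unit, and the puller is at (555,283). I'll confirm with a crop and take depth measurements.

```bash
python3 - <<'E'
from h import *
f=np.load('top0.npz');im,d=f['im'],f['d'];P=pts('top',d)
s=0.64
a=cv2.resize(im[145:225,325:385],(420,560),interpolation=cv2.INTER_CUBIC)
g=np.load('scene0.npz');b=cv2.resize(g['im'][160:210,165:205],(360,450),interpolation=cv2.INTER_CUBIC)
m=cv2.resize(im[165:295,80:210],(380,380),interpolation=cv2.INTER_CUBIC)
out=np.zeros((600,800,3),np.uint8)
out[:560,:420]=a; out[:380,420:800]=m; out[380:600,430:606]=cv2.resize(b,(176,220));
cv2.imwrite('pics/crop1.png',out)
g2=cv2.cvtColor(im,cv2.COLOR_BGR2GRAY)
for nm,(u0,v0,u1,v1) in dict(matA=(150,168,208,228),matB=(80,232,136,290)).items():
    k=np.zeros_like(g2);k[v0:v1,u0:u1]=(g2[v0:v1,u0:u1]<50)
    c=max(cv2.findContours(k,0,2)[0],key=cv2.contourArea);r=cv2.minAreaRect(c);print(nm,r,ray('top',*r[0],3).round(1))
# unit
k=np.zeros_like(g2);reg=np.s_[140:215,230:302]
Z=P[...,2];
sel=np.zeros_like(Z,bool);sel[reg]=(Z[reg]>52)&(Z[reg]<70);q=P[sel][:,:2].astype(np.float32)
print('unit',cv2.minAreaRect(q))
for lo,hi in((85,104),(108,122)):
    sel[:]=False;sel[reg]=(Z[reg]>lo)&(Z[reg]<hi);q=P[sel];print('cap',lo,hi,len(q),cv2.minEnclosingCircle(q[:,:2].astype(np.float32)),q[:,2].mean(),np.histogram(q[:,2],8))
# puller
reg=np.s_[150:210,330:380];
for lo,hi in((4,12),(45,72),(100,125)):
    sel[:]=False;sel[reg]=(Z[reg]>lo)&(Z[reg]<hi);q=P[sel];
    if len(q)>2: print('pul',lo,hi,len(q),q.mean(0).round(1),cv2.minAreaRect(q[:,:2].astype(np.float32)))
E
```

```text
matA ((178.83901977539062, 198.10821533203125), (36.7939453125, 37.79664993286133), 77.125) [507.3 297.7   3. ]
matB ((107.3302001953125, 262.4056701660156), (38.59831619262695, 41.345523834228516), 74.05460357666016) [287.  526.9   3. ]
unit ((579.0989990234375, 1.27349853515625), (179.732666015625, 200.65829467773438), 84.87267303466797)
cap 85 104 244 ((579.2307739257812, 1.8807153701782227), 42.44988250732422) 91.52055385432709 (array([ 9, 20, 34, 54, 65, 38, 21,  3]), array([85.36190136, 86.9051226 , 88.44834384, 89.99156508, 91.53478632,
       93.07800756, 94.6212288 , 96.16445004, 97.70767128]))
cap 108 122 280 ((578.8038940429688, 1.4768550395965576), 30.030763626098633) 113.91085170777866 (array([10, 28, 59, 61, 68, 37, 10,  7]), array([108.66845849, 110.09391008, 111.51936167, 112.94481327,
       114.37026486, 115.79571645, 117.22116804, 118.64661963,
       120.07207122]))
pul 4 12 263 [ 578.7 -302.5    6.2] ((581.6017456054688, -307.0665283203125), (170.3564453125, 209.60877990722656), 89.16697692871094)
pul 45 72 189 [ 557.8 -294.7   63.7] ((567.8385009765625, -300.46405029296875), (34.03905487060547, 78.57942199707031), 75.85440063476562)
pul 100 125 78 [ 585.  -303.7  112.3] ((586.1980590820312, -305.2474060058594), (16.798158645629883, 41.27964401245117), 78.27803802490234)
```

View pics/crop1.png

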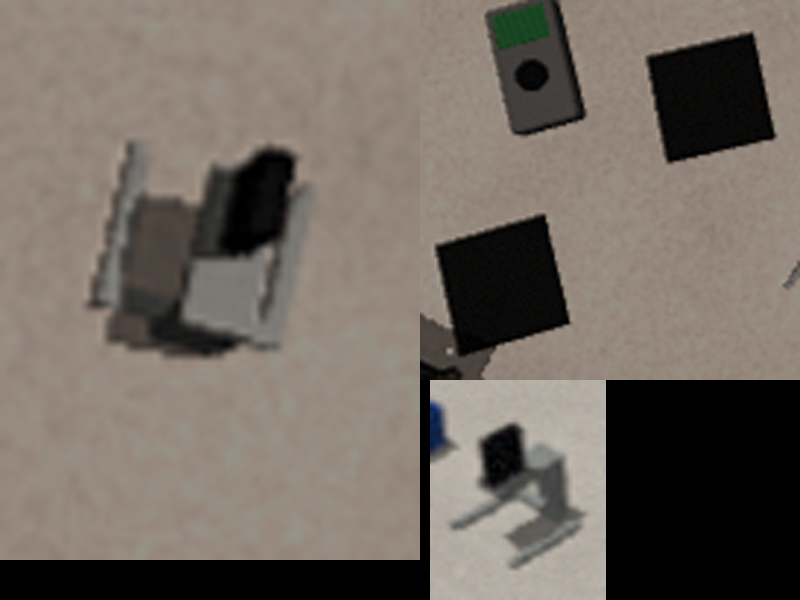

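The crop confirms two identical mats. The right-hand one, at world (507,298), is the target, since it has the smaller y. The puller's grip is at (586,-305), with its mouth at yaw about -14°. The cap axis is at (579,1.6). Going above the puller.

>>> jog_arm --rows "0 0 0 0 0 -0.09 6;0 0 0 0 0 -0.086 6;-2.26 -3 0 0 0 0 6;-2.26 -3 0 0 0 0 6;-2.26 -3 0 0 0 0 6;-2.26 -3 0 0 0 0 6;-2.26 -3 0 0 0 0 6;-2.26 -3 0 0 0 0 6;-2.26 -3 0 0 0 0 6;-2.26 -3 0 0 0 0 6;-2.26 -3 0 0 0 0 6;-2.26 -3 0 0 0 0 6"

```text
time_s: 1.3
eef_pos: [381.5, 177.5, 214.3]
orientation: [[-0.97, 0.242, -0.0], [0.242, 0.97, -0.0], [0.0, -0.0, -1.0]]
contact_force: [0.4, 1.0, -0.4]
width: 0.655
finger_force: 0.0
```

>>> jog_arm --rows "-2.26 -3 0 0 0 0 6;-2.26 -3 0 0 0 0 6;-2.26 -3 0 0 0 0 6;-2.26 -3 0 0 0 0 6;-2.26 -3 0 0 0 0 6;-2.26 -3 0 0 0 0 6;-2.26 -3 0 0 0 0 6;-2.26 -3 0 0 0 0 6;-2.26 -3 0 0 0 0 6;-2.26 -3 0 0 0 0 6;-2.26 -3 0 0 0 0 6;-2.26 -3 0 0 0 0 6"

```text
time_s: 2.5
eef_pos: [557.5, -237.3, 213.9]
orientation: [[-0.97, 0.242, -0.001], [0.242, 0.97, 0.001], [0.001, 0.0, -1.0]]
contact_force: [-0.3, 0.2, -0.3]
width: 0.655
finger_force: 0.0
```

>>> jog_arm --rows "-2.26 -3 0 0 0 0 6;-2.26 -3 0 0 0 0 6;0 0 0 0 0 0 6;0 0 0 0 0 0 6;0 0 0 0 0 0 6"

```text
time_s: 3.0
eef_pos: [586.3, -304.1, 214.4]
orientation: [[-0.97, 0.242, -0.001], [0.242, 0.97, 0.001], [0.001, 0.001, -1.0]]
contact_force: [-0.7, 0.4, 0.4]
width: 0.654
finger_force: 0.0
```

```bash
python3 - <<'E'
from h import *
f=np.load('top0.npz');P=pts('top',f['d']);q=P[140:215,230:302].reshape(-1,3)
r=np.hypot(q[:,0]-579,q[:,1]-1.6);
for a,b,lo in((35,40,80),(5,25,100),(52,80,40)):
    z=q[(r>a)&(r<b)&(q[:,2]>lo)][:,2];print(a,b,len(z),np.median(z),z.std())
z=P[150:210,345:365].reshape(-1,3)[:,2];print('bench',np.median(z[z<20]))
g=np.load('scene0.npz');P=pts('scene',g['d']);q=P.reshape(-1,3);r=np.hypot(q[:,0]-579,q[:,1]-1.6)
for a,b,lo in((35,40,80),(5,25,100),(52,80,40)):
    z=q[(r>a)&(r<b)&(q[:,2]>lo)&(q[:,2]<125)][:,2];print('s',a,b,len(z),np.median(z),z.std())
print(np.histogram(q[(r>27)&(r<44)&(q[:,2]>70)&(q[:,2]<110)][:,2],20))
E
```

```text
35 40 109 91.49602374803989 2.2254974595169603
5 25 185 114.24903814869623 2.0726626061238367
52 80 1037 60.27426564703846 2.3523088514772907
bench 0.3448378472577791
s 35 40 46 91.87690133271624 5.232802873848609
s 5 25 90 114.95660205947908 3.677566631628183
s 52 80 393 61.52866750422456 3.000079419950445
(array([ 6,  8, 11, 14, 10,  7,  1,  5,  4, 16, 20, 21, 21, 14,  6,  2,  5,
        2,  6,  4]), array([ 70.42862066,  72.37734222,  74.32606377,  76.27478533,
        78.22350688,  80.17222844,  82.12094999,  84.06967154,
        86.0183931 ,  87.96711465,  89.91583621,  91.86455776,
        93.81327932,  95.76200087,  97.71072242,  99.65944398,
       101.60816553, 103.55688709, 105.50560864, 107.4543302 ,
       109.40305175]))
```

>>> jog_arm --rows "0 0 3 0 0 0 6;0 0 3 0 0 0 6;0 0 3 0 0 0 6;0 0 2.5 0 0 0 6;0 0 1.5 0 0 0 6;0 0 0.9 0 0 0 6;0 0 0 0 0 0 6;0 0 0 0 0 0 6;0 0 0 0 0 0 0;0 0 0 0 0 0 0;0 0 0 0 0 0 0;0 0 0 0 0 0 0" --newtons 50

```text
time_s: 4.2
eef_pos: [586.8, -305.3, 76.0]
orientation: [[-0.97, 0.242, 0.0], [0.242, 0.97, -0.0], [-0.0, -0.0, -1.0]]
contact_force: [0.4, -0.3, 0.2]
width: 0.327
finger_force: 0.0
```

>>> jog_arm --rows "0 0 0 0 0 0 0;0 0 0 0 0 0 0;0 0 0 0 0 0 0"

```text
time_s: 4.5
eef_pos: [586.6, -305.3, 75.6]
orientation: [[-0.97, 0.242, 0.0], [0.242, 0.97, -0.0], [-0.0, -0.0, -1.0]]
contact_force: [0.6, -0.9, -0.0]
width: 0.172
finger_force: 50.0
```

```bash
python3 - <<'E'
from h import *
o=ctrl.get_obs();print(o['time_s'],o['eef_pos'],o['width']*91.9,o['finger_force'],o['contact_force'],o['wrist_torque'])
im,d=ctrl.get_image('scene');cv2.imwrite('pics/grip.png',cv2.resize(im[130:260,120:300],(792,572),interpolation=cv2.INTER_CUBIC))
E
```

```text
4.5 [ 586.63144521 -305.33523647   75.63424853] 15.767120278015897 49.966591000556946 [ 0.58742782 -0.91745187 -0.02330012] [-0.07782971  0.03034081  0.03534293]
```

View pics/grip.png

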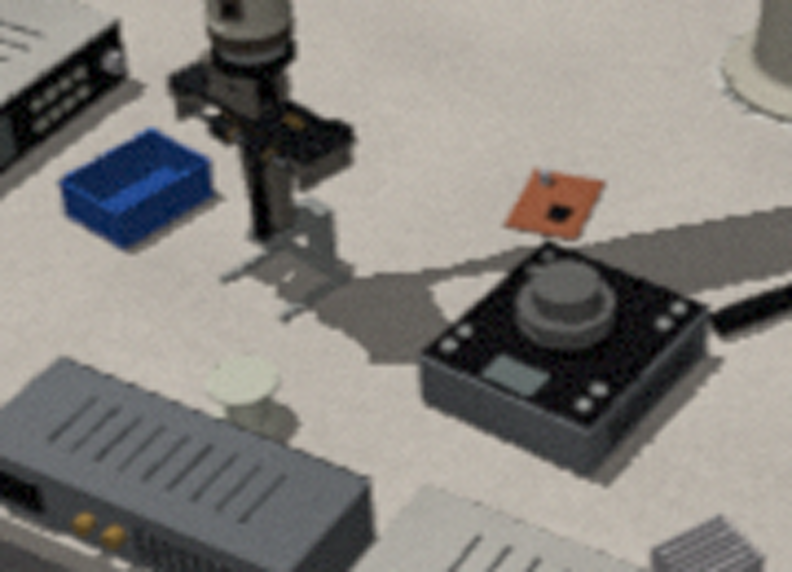

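>>> jog_arm --rows "0 0 -1 0 0 0 0;0 0 -2.5 0 0 0 0;0 0 -2.5 0 0 0 0;0 0 -2.5 0 0 0 0;0 0 -1.32 0 0 0 0;0 0 0 0 0 -0.0815 0;0 0 0 0 0 -0.0815 0;0 0 0 0 0 -0.0815 0;1.2 3.2 0 0 0 0 0;1.2 3.2 0 0 0 0 0;1.2 3.2 0 0 0 0 0;1.2 3.2 0 0 0 0 0"

```text
time_s: 5.75
eef_pos: [537.6, -175.7, 173.2]
orientation: [[-1.0, 0.001, -0.001], [0.001, 1.0, 0.001], [0.001, 0.001, -1.0]]
contact_force: [0.5, 0.2, -2.4]
width: 0.175
finger_force: 50.0
```

>>> jog_arm --rows "1.2 3.2 0 0 0 0 0;1.2 3.2 0 0 0 0 0;1.2 3.2 0 0 0 0 0;1.2 3.2 0 0 0 0 0;1.2 3.2 0 0 0 0 0;0.96 1.9 0 0 0 0 0;0 0 1 0 0 0 0;0 0 1 0 0 0 0;0 0 0 0 0 0 0;0 0 0 0 0 0 0;0 0 0 0 0 0 0"

```text
time_s: 6.85
eef_pos: [469.5, 1.1, 153.9]
orientation: [[-1.0, 0.001, 0.0], [0.001, 1.0, -0.0], [-0.0, -0.0, -1.0]]
contact_force: [-0.8, 0.0, -2.1]
width: 0.169
finger_force: 50.0
```

```bash
python3 - <<'E'
from h import *
o=ctrl.get_obs();print(o['time_s'],o['eef_pos'],o['orientation'],o['contact_force'],o['wrist_torque'])
im,d=ctrl.get_image('scene');cv2.imwrite('pics/pre.png',cv2.resize(im[150:240,205:295],(600,600),interpolation=cv2.INTER_CUBIC))
Q=pts('scene',d).reshape(-1,3)
im,d=ctrl.get_image('top');P=pts('top',d).reshape(-1,3)
for n,p in(('top',P),('sc',Q)):
    s=(p[:,0]>400)&(p[:,0]<516)&(abs(p[:,1]-1.6)<60)&(p[:,2]>66)&(p[:,2]<98)
    q=p[s];print(n,len(q),q[:,0].min(),q[:,0].max(),q[:,1].min(),q[:,1].max(),np.median(q[:,2]))
    for lo,hi in((-50,-34),(34,50)):
        w=q[(q[:,1]-1.6>lo)&(q[:,1]-1.6<hi)]; print(len(w),np.median(w,axis=0) if len(w) else '',np.percentile(w[:,0],[2,98]) if len(w) else '')
E
```

```text
6.85 [469.49943367   1.10766928 153.88478795] [[-9.99998988e-01  1.42004622e-03  8.65065527e-05]
 [ 1.42003777e-03  9.99998987e-01 -9.76646695e-05]
 [-8.66451534e-05 -9.75417281e-05 -9.99999991e-01]] [-0.82401806  0.01407517 -2.13603875] [ 0.00048578 -0.06125992  0.0518997 ]
top 111 421.88524061164713 475.55883938269807 -42.85062417535514 46.95482802046523 84.01639028058442
34 [435.69063121 -39.36368708  83.99001748] [423.06047898 451.77312803]
37 [434.53774727  43.11013273  83.90189237] [421.94649933 461.78359438]
sc 144 404.9975210445072 506.11418964697475 -56.97229607010182 54.458865327175225 85.20158048998285
39 [468.37047526 -36.91110735  84.27771188] [428.00489478 501.92807847]
44 [460.86214038  44.15637007  85.53937307] [420.03777308 503.78588166]
```

View pics/pre.png

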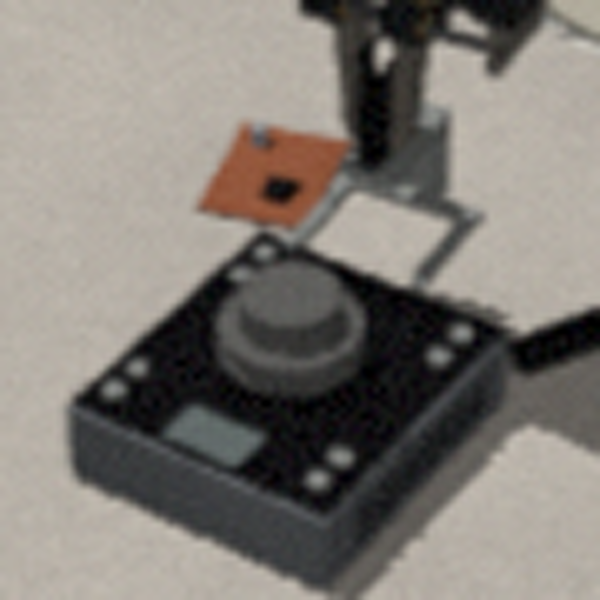

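The fork (crop: tines from (310,225) to (430,275)) is level, with its top at z=84, squarely behind the cap at (290,320) and matched to the groove. Advancing.

>>> jog_arm --rows "-2 0.04 0 0 0 0 0;-1.5 0 0 0 0 0 0;-1 0 0 0 0 0 0;-1 0 0 0 0 0 0;-1 0 0 0 0 0 0"

```text
time_s: 7.45
eef_pos: [534.6, 2.2, 153.8]
orientation: [[-1.0, 0.0, -0.0], [0.0, 1.0, -0.0], [0.0, -0.0, -1.0]]
contact_force: [-0.2, 0.5, -2.6]
width: 0.172
finger_force: 50.0
```

>>> jog_arm --rows "-1 0 0 0 0 0 0;-1 0 0 0 0 0 0;-1 0 0 0 0 0 0;-0.7 0 0 0 0 0 0;-0.5 0 0 0 0 0 0;-0.2 0 0 0 0 0 0;0 0 0 0 0 0 0;0 0 0 0 0 0 0"

```text
time_s: 8.25
eef_pos: [577.9, 2.3, 153.7]
orientation: [[-1.0, 0.0, -0.0], [0.0, 1.0, 0.0], [0.0, 0.0, -1.0]]
contact_force: [-0.9, -0.0, -2.1]
width: 0.173
finger_force: 50.0
```

>>> jog_arm --rows "-0.1 0 0 0 0 0 0;0 0 -0.15 0 0 0 0;0 0 -0.1 0 0 0 0;0 0 -0.1 0 0 0 0;0 0 -0.1 0 0 0 0;0 0 0 0 0 0 0" --newtons 60

```text
time_s: 8.85
eef_pos: [578.8, 2.2, 157.8]
orientation: [[-1.0, 0.0, -0.001], [0.0, 1.0, 0.0], [0.001, 0.0, -1.0]]
contact_force: [0.2, -0.1, -6.2]
width: 0.171
finger_force: 60.0
```

>>> jog_arm --rows "0 0 -0.1 0 0 0 0;0 0 -0.1 0 0 0 0;0 0 -0.1 0 0 0 0;0 0 -0.1 0 0 0 0;0 0 -0.1 0 0 0 0;0 0 0 0 0 0 0;0 0 0 0 0 0 0"

```text
time_s: 9.55
eef_pos: [578.8, 2.4, 164.0]
orientation: [[-1.0, 0.0, -0.001], [0.0, 1.0, 0.0], [0.001, 0.0, -1.0]]
contact_force: [-2.4, 0.1, -6.5]
width: 0.17
finger_force: 60.0
```

>>> jog_arm --rows "0 0 -0.1 0 0 0 0;0 0 -0.1 0 0 0 0;0 0 -0.1 0 0 0 0;0 0 -0.1 0 0 0 0;0 0 -0.1 0 0 0 0;0 0 -0.1 0 0 0 0;0 0 0 0 0 0 0;0 0 0 0 0 0 0"

```text
time_s: 10.35
eef_pos: [579.3, 2.2, 169.5]
orientation: [[-1.0, 0.0, 0.0], [0.0, 1.0, -0.0], [-0.0, -0.0, -1.0]]
contact_force: [-0.3, -0.8, -3.2]
width: 0.167
finger_force: 60.0
```

```bash
python3 - <<'E'
from h import *
o=ctrl.get_obs();print(o['time_s'],o['eef_pos'],o['contact_force'],o['wrist_torque'])
im,d=ctrl.get_image('scene');cv2.imwrite('pics/lift.png',cv2.resize(im[130:240,195:305],(600,600),interpolation=cv2.INTER_CUBIC))
E
```

```text
10.35 [579.26299005   2.17898613 169.46156656] [-0.31639365 -0.79852006 -3.24523886] [ 0.03715745 -0.08401861  0.01022129]
```

View pics/lift.png

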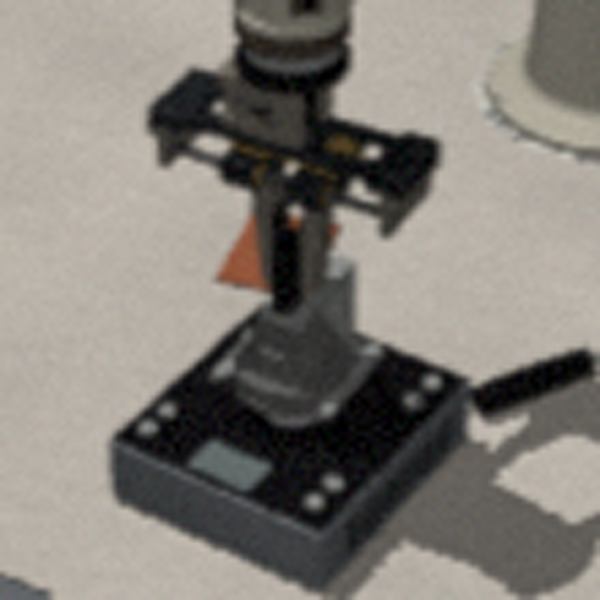

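The cap is off and sits level in the fork (crop (295,350)). The force is now just the weight of puller and cap. Raising and carrying gently.

>>> jog_arm --rows "0 0 -0.4 0 0 0 0;0 0 -0.8 0 0 0 0;0 0 -1 0 0 0 0;0 0 -1 0 0 0 0;0 0 -1 0 0 0 0;0 0 -1 0 0 0 0;0 0 -1 0 0 0 0;0 0 -0.8 0 0 0 0;0 0 -0.4 0 0 0 0;0 0 0 0 0 0 0;0.1 0.4 0 0 0 0 0;0.2 0.8 0 0 0 0 0"

```text
time_s: 11.6
eef_pos: [575.7, 14.4, 242.6]
orientation: [[-1.0, 0.001, -0.001], [0.001, 1.0, 0.0], [0.001, 0.0, -1.0]]
contact_force: [-0.1, 0.5, -3.9]
width: 0.169
finger_force: 60.0
```

>>> jog_arm --rows "0.3 1.2 0 0 0 0 0;0.4 1.5 0 0 0 0 0;0.4 1.7 0 0 0 0 0;0.4 1.7 0 0 0 0 0;0.4 1.7 0 0 0 0 0;0.4 1.7 0 0 0 0 0;0.4 1.7 0 0 0 0 0;0.4 1.7 0 0 0 0 0;0.4 1.7 0 0 0 0 0;0.4 1.7 0 0 0 0 0;0.4 1.7 0 0 0 0 0;0.4 1.7 0 0 0 0 0"

```text
time_s: 12.8
eef_pos: [528.3, 213.1, 243.4]
orientation: [[-1.0, -0.001, 0.0], [-0.001, 1.0, 0.0], [-0.0, 0.0, -1.0]]
contact_force: [-0.2, -0.1, -4.0]
width: 0.174
finger_force: 60.0
```

>>> jog_arm --rows "0.4 1.7 0 0 0 0 0;0.4 1.7 0 0 0 0 0;0.4 1.7 0 0 0 0 0;0.4 1.6 0 0 0 0 0;0.3 1.4 0 0 0 0 0;0.2 1 0 0 0 0 0;0.1 0.6 0 0 0 0 0;0 0.35 0 0 0 0 0;0 0 0 0 0 0 0;0 0 0 0 0 0 0"

```text
time_s: 13.8
eef_pos: [507.4, 311.3, 243.2]
orientation: [[-1.0, 0.001, -0.0], [0.001, 1.0, -0.0], [0.0, -0.0, -1.0]]
contact_force: [-0.3, 0.2, -3.8]
width: 0.17
finger_force: 60.0
```

```bash
python3 - <<'E'
from h import *
o=ctrl.get_obs();print(o['time_s'],o['eef_pos'],o['contact_force'],o['wrist_torque'])
im,d=ctrl.get_image('scene');cv2.imwrite('pics/over.png',cv2.resize(im[120:270,250:400],(600,600),interpolation=cv2.INTER_CUBIC))
E
```

```text
13.8 [507.4284289  311.29989371 243.24274592] [-0.30189458  0.17338147 -3.76591302] [-0.02402152 -0.06713385 -0.02197397]
```

View pics/over.png

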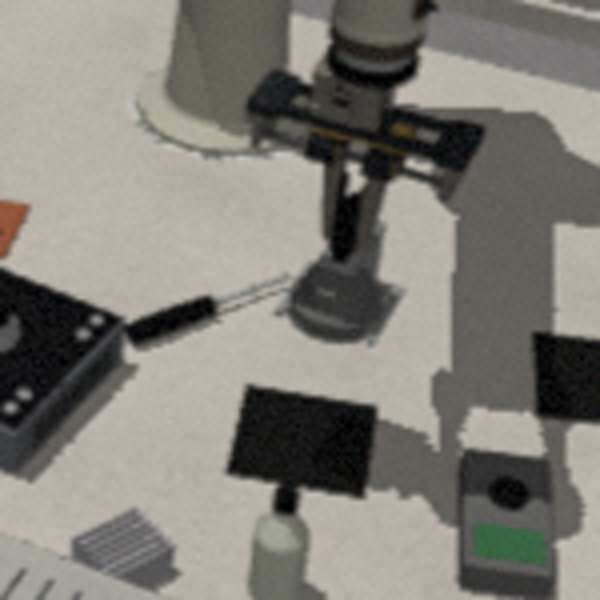

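The cap hangs level in the fork at crop (340,295), above and behind the mat at (305,440). I'll correct y by -13 mm and lower it.

>>> jog_arm --rows "0 -0.4 0.4 0 0 0 0;0 -0.5 0.9 0 0 0 0;0 -0.4 1.4 0 0 0 0;0 -0.05 1.6 0 0 0 0;0 0 1.6 0 0 0 0;0 0 1.6 0 0 0 0;0 0 1.6 0 0 0 0;0 0 1.4 0 0 0 0;0 0 1.2 0 0 0 0;0 0 0.8 0 0 0 0;0 0 0.5 0 0 0 0;0 0 0 0 0 0 0"

```text
time_s: 15.05
eef_pos: [506.9, 298.1, 112.7]
orientation: [[-1.0, 0.0, -0.001], [0.0, 1.0, -0.0], [0.001, -0.0, -1.0]]
contact_force: [0.5, -0.9, -4.1]
width: 0.173
finger_force: 60.0
```

>>> jog_arm --rows "0 0 0.3 0 0 0 0;0 0 0.3 0 0 0 0;0 0 0.2 0 0 0 0;0 0 0.2 0 0 0 0;0 0 0.1 0 0 0 0;0 0 0.1 0 0 0 0;0 0 0.1 0 0 0 0;0 0 0.1 0 0 0 0;0 0 0.1 0 0 0 0;0 0 0.1 0 0 0 0;0 0 0 0 0 0 0;0 0 0 0 0 0 0"

```text
time_s: 16.25
eef_pos: [507.4, 298.3, 97.5]
orientation: [[-1.0, 0.0, 0.0], [0.0, 1.0, 0.0], [-0.0, 0.0, -1.0]]
contact_force: [0.1, 0.4, -1.5]
width: 0.17
finger_force: 60.0
```

The cap is set down and only the puller's weight remains. Centring the fork in the groove and drawing it out along -x.

>>> jog_arm --rows "0 0 0.05 0 0 0 0;0 0 0 0 0 0 0;0.4 0 0 0 0 0 0;0.6 0 0 0 0 0 0;0.8 0 0 0 0 0 0;1 0 0 0 0 0 0;1 0 0 0 0 0 0;1 0 0 0 0 0 0"

```text
time_s: 17.05
eef_pos: [458.1, 298.3, 96.8]
orientation: [[-1.0, 0.0, -0.0], [0.0, 1.0, -0.0], [0.0, -0.0, -1.0]]
contact_force: [-1.2, -0.6, -2.5]
width: 0.168
finger_force: 60.0
```

>>> jog_arm --rows "1 0 0 0 0 0 0;1 0 0 0 0 0 0;1 0 0 0 0 0 0;1.5 0 0 0 0 0 0;1.7 0 0 0 0 0 0;1.5 0 0 0 0 0 0;1 0 0 0 0 0 0;0 0 0 0 0 0 0;0 0 0 0 0 0 0"

```text
time_s: 17.95
eef_pos: [372.6, 298.4, 97.1]
orientation: [[-1.0, 0.0, 0.001], [0.0, 1.0, 0.0], [-0.001, 0.0, -1.0]]
contact_force: [0.6, -0.1, -2.5]
width: 0.171
finger_force: 60.0
```

```bash
python3 - <<'E'
from h import *
o=ctrl.get_obs();print(o['time_s'],o['eef_pos'],o['contact_force'])
im,d=ctrl.get_image('top');P=pts('top',d).reshape(-1,3)
r=np.hypot(P[:,0]-507,P[:,1]-298)
for lo,hi in((26,40),(50,64)):
    q=P[(r<80)&(P[:,2]>lo)&(P[:,2]<hi)];print(lo,len(q),np.median(q[:,2]),cv2.minEnclosingCircle(q[:,:2].astype(np.float32)))
im,d=ctrl.get_image('scene');cv2.imwrite('pics/placed.png',cv2.resize(im[120:270,250:400],(600,600),interpolation=cv2.INTER_CUBIC))
E
```

```text
17.95 [372.60320603 298.40977149  97.06539215] [ 0.55554785 -0.1139943  -2.45470334]
26 219 34.84486874819834 ((506.3989562988281, 297.53155517578125), 42.576778411865234)
50 257 57.17579074134924 ((506.3064270019531, 296.644287109375), 29.93087387084961)
```

View pics/placed.png

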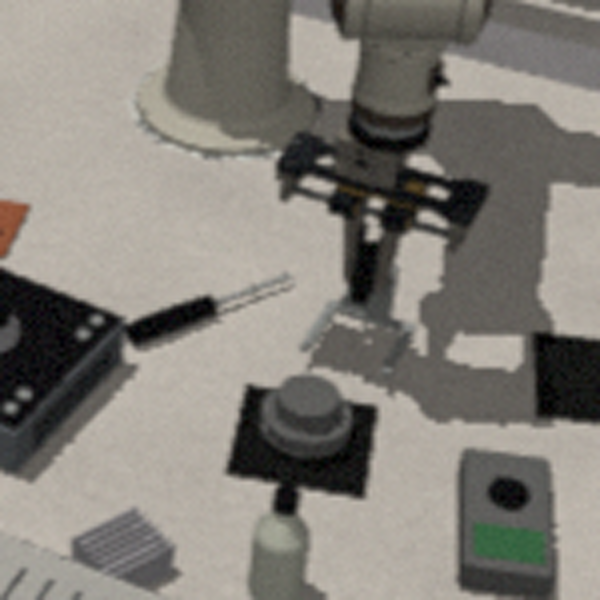

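The cap stands centred on the mat (crop (308,410)), and the puller is free, its tine tips just behind the mat. Lowering the puller to the bench and releasing it.

>>> jog_arm --rows "0 0 0.5 0 0 0 0;0 0 0.6 0 0 0 0;0 0 0.5 0 0 0 0;0 0 0.3 0 0 0 0;0 0 0.1 0 0 0 0;0 0 0.1 0 0 0 0;0 0 0.05 0 0 0 0;0 0 0 0 0 0 0;0 0 0 0 0 0 0" --newtons 20

```text
time_s: 18.95
eef_pos: [372.4, 298.3, 75.6]
orientation: [[-1.0, 0.0, 0.0], [0.0, 1.0, 0.0], [-0.0, 0.0, -1.0]]
contact_force: [0.2, -0.0, -0.0]
width: 0.177
finger_force: 20.0
```

>>> jog_arm --rows "0 0 0 0 0 0 5;0 0 0 0 0 0 5;0 0 0 0 0 0 5;0 0 0 0 0 0 5;0 0 -1 0 0 0 5;0 0 -2.5 0 0 0 5;0 0 -3 0 0 0 5;0 0 -3 0 0 0 5;0 0 -3 0 0 0 5;0 0 -1.5 0 0 0 5;-1.4 -2 0 0 0 0 5;-2 -2.9 0 0 0 0 5"

```text
time_s: 20.15
eef_pos: [406.5, 249.8, 217.1]
orientation: [[-1.0, -0.003, 0.003], [-0.003, 1.0, 0.001], [-0.003, 0.001, -1.0]]
contact_force: [1.1, -0.7, -0.6]
width: 0.545
finger_force: 0.0
```

>>> jog_arm --rows "-2.1 -3 0 0 0 0 5;-2.1 -3 0 0 0 0 5;-2.1 -3 0 0 0 0 5;-2.1 -3 0 0 0 0 5;-2.1 -3 0 0 0 0 5;-2.1 -3 0 0 0 0 5;-2.1 -3 0 0 0 0 5;-1.6 -2.3 0 0 0 0 5;-0.97 -1.5 0 0 0 0 5;0 0 0 0 0 0 5;0 0 0 0 0 0 5"

```text
time_s: 21.25
eef_pos: [578.4, 1.9, 215.4]
orientation: [[-1.0, 0.0, -0.0], [0.0, 1.0, 0.001], [0.0, 0.001, -1.0]]
contact_force: [0.1, 0.2, -0.5]
width: 0.548
finger_force: 0.0
```

```bash
python3 - <<'E'
from h import *
o=ctrl.get_obs();print(o['time_s'],o['eef_pos'],o['contact_force'])
im,d=ctrl.get_image('scene');cv2.imwrite('pics/knob.png',cv2.resize(im[120:270,220:370],(600,600),interpolation=cv2.INTER_CUBIC))
P=pts('scene',d).reshape(-1,3);q=P[(np.hypot(P[:,0]-579,P[:,1]-1.6)<30)&(P[:,2]>103)&(P[:,2]<112)];print(len(q),q.mean(0))
E
```

```text
21.25 [578.40603912   1.93870958 215.42803269] [ 0.06083835  0.20849704 -0.4621254 ]
35 [578.19929624   2.00046972 108.30921921]
```

View pics/knob.png

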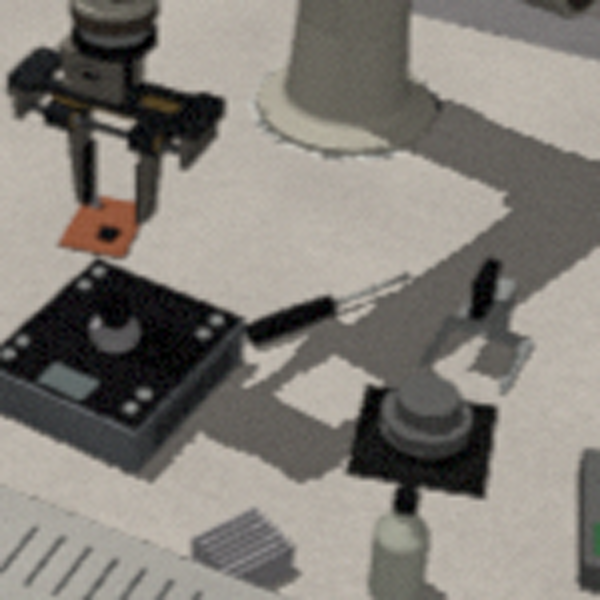

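The puller stands upright on the bench (crop (490,310)) and the cap is on the mat (425,410). The knob (115,310) is exposed under the open fingers. Descending 131 mm and gripping.

>>> jog_arm --rows "0 0 2 0 0 0 5;0 0 3 0 0 0 5;0 0 3 0 0 0 5;0 0 2.5 0 0 0 5;0 0 1.5 0 0 0 5;0 0 1.1 0 0 0 5;0 0 0 0 0 0 5;0 0 0 0 0 0 1;0 0 0 0 0 0 1;0 0 0 0 0 0 1;0 0 0 0 0 0 1;0 0 0 0 0 0 1" --newtons 45

```text
time_s: 22.5
eef_pos: [579.9, 0.1, 85.7]
orientation: [[-1.0, 0.0, 0.002], [0.0, 1.0, -0.002], [-0.002, -0.002, -1.0]]
contact_force: [-0.1, -6.0, 4.7]
width: 0.318
finger_force: 45.0
```

>>> jog_arm --rows "0 0 0 0 0 0 1;0 0 -0.3 0 0 0 1;0 0 -0.3 0 0 0 1;0 0 -0.3 0 0 0 1;0 0 -0.3 0 0 0 1;0 0 -0.1 0 0 0 1;0 0 0 0 0 0 1;0 0 0 0 0 0 1;0 0 0 0 0 0 1"

```text
time_s: 23.4
eef_pos: [579.7, 0.1, 96.6]
orientation: [[-1.0, 0.001, 0.002], [0.001, 1.0, -0.002], [-0.002, -0.002, -1.0]]
contact_force: [6.0, -6.5, -6.2]
width: 0.316
finger_force: 45.0
```

>>> jog_arm --rows "0 0 -0.1 0 0 0 1;0 0 -0.1 0 0 0 1;0 0 -0.1 0 0 0 1;0 0 0 0 0 0 1;0 0 0 0 0 0 1"

```text
time_s: 23.9
eef_pos: [579.6, 0.1, 98.0]
orientation: [[-1.0, 0.001, 0.003], [0.001, 1.0, -0.002], [-0.003, -0.002, -1.0]]
contact_force: [10.7, -6.1, -16.1]
width: 0.317
finger_force: 45.0
```

The knob has reached its stop (force jumped to 16 N). Lowering, releasing and retreating.

>>> jog_arm --rows "0 0 0.5 0 0 0 1;0 0 0.5 0 0 0 1;0 0 0.4 0 0 0 1;0 0 0 0 0 0 1;0 0 0 0 0 0 5;0 0 0 0 0 0 5;0 0 0 0 0 0 5;0 0 0 0 0 0 5;0 0 -2 0 0 0 5;0 0 -3 0 0 0 5;0 0 -3 0 0 0 5;0 0 -3 0 0 0 5"

```text
time_s: 25.1
eef_pos: [578.5, 1.6, 197.4]
orientation: [[-1.0, 0.0, -0.0], [0.0, 1.0, 0.0], [0.0, 0.0, -1.0]]
contact_force: [-0.3, -0.7, 0.1]
width: 0.545
finger_force: 0.0
```

>>> jog_arm --rows "0 0 -1.5 0 0 0 5;3 -3 0 0 0 0 5;3 -3 0 0 0 0 5;3 -3 0 0 0 0 5;3 -3 0 0 0 0 5;0 0 0 0 0 0 5;0 0 0 0 0 0 5;0 0 0 0 0 0 5;0 0 0 0 0 0 5;0 0 0 0 0 0 5"

```text
time_s: 26.1
eef_pos: [459.2, -118.0, 211.2]
orientation: [[-1.0, -0.001, -0.0], [-0.001, 1.0, 0.0], [0.0, 0.0, -1.0]]
contact_force: [0.5, -0.6, -0.2]
width: 0.544
finger_force: 0.0
```

```bash
python3 - <<'E'
from h import *
o=ctrl.get_obs();print(o['time_s'],o['eef_pos'],o['contact_force'])
im,d=ctrl.get_image('top');P=pts('top',d).reshape(-1,3)
q=P[(np.hypot(P[:,0]-579,P[:,1]-1.6)<13)&(P[:,2]>85)];print('knob top',np.median(q[:,2]),len(q))
q=P[(np.hypot(P[:,0]-372,P[:,1]-298)<70)&(P[:,2]>105)&(P[:,2]<125)];print('puller',q.mean(0),len(q))
q=P[(np.hypot(P[:,0]-507,P[:,1]-298)<80)&(P[:,2]>50)&(P[:,2]<64)];print('cap',q.mean(0))
E
```

```text
26.1 [ 459.24672912 -118.01520533  211.15413494] [ 0.51599685 -0.57493006 -0.22827017]
knob top 107.56021532421966 51
puller [371.80190243 298.25557963 113.33913578] 79
cap [505.50526229 296.37072729  56.98555415]
```

The knob is back down, and the cap and puller are standing where they should.

```bash
python3 -c "
from cell import ctrl
print(ctrl.hand_in())"
```

```text
the job is handed in; nothing more can be done
None
```

I handed the job in at about 26 s. The cap stands on the mat, the puller stands upright on the bench, and the knob was pulled to its stop and is back down. The hand-in call gave no verdict, so this rests on my own camera and force readings.

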